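Square up a pile of glaze test tiles

TASK

Lay the blue tile flat on top of the crooked pile of clay tiles on the squaring board, its long side the same way as theirs, without dropping it. Tap the sides of the pile gently until all four tiles sit snug against both metal fences with their edges flush, one exactly above the other, blue on top, and leave the bowl, the jar and the mug alone.

Things in the scene. Friction and masses are not known exactly. Their poses are not given: they have to be found in the camera images.
- jig: Squaring board, fixed: plywood base 200 x 190 x 12 mm (x, y, z), two aluminium fences 15 mm thick, 34 mm above the base, meeting in a right-angled corner. Origin: centre of the base's underside. In its axes one fence runs along y, inner face at x = +75 mm; the other along x, inner face at y = +80 mm. The -x and -y sides are open. Its yaw is within 0.4 rad of the world's axes.
- home (a point): Point on the upper face of the squaring board's base (12 mm above the table), at x = +45 mm, y = +35 mm in the board's axes, which it shares: a tile that touches both fences, its 60 mm side along the board's x and its 90 mm side along y, is centred over this point.
- tile_bottom: Lowest tile of the pile, unglazed brick-red clay, on the squaring board's base. 60 x 90 x 8 mm (x, y, z), about 85 g, as the other tiles. Origin: centre of the underside; x along the 60 mm side, y along the 90 mm side, z up. The piled tiles start crooked: near the board's centre, turned up to 0.16 rad, 20 to 50 mm clear of each fence. Smooth tiles: 1 to 3 N slides the pile.
- tile_middle: Middle tile of the pile, cream white. 60 x 90 x 8 mm (x, y, z), about 85 g, as the other tiles. Origin: centre of the underside; x along the 60 mm side, y along the 90 mm side, z up. It lies flat on the lowest one.
- tile_top: Top tile of the pile at the start, unglazed brick-red clay, its upper face 24 mm above the board's base. 60 x 90 x 8 mm (x, y, z), about 85 g, as the other tiles. Origin: centre of the underside; x along the 60 mm side, y along the 90 mm side, z up. 
- tile_blue: Blue glazed tile, lying flat on the table on the left or on the right of the squaring board, turned up to 0.7 rad from the world's axes. 60 x 90 x 8 mm (x, y, z), about 85 g, as the other tiles. Origin: centre of the underside; x along the 60 mm side, y along the 90 mm side, z up. On the pile its underside is 24 mm above the board's base.
- bowl: White bowl, 90 mm across, 45 mm tall, on the table on the other side of the squaring board from the blue tile. Origin: centre of the underside. Leave alone.
- jar: Amber glass jar with white cap, 64 mm across, 64 mm tall, at the far left or far right of the table. Origin: centre of the underside. Leave alone.
- mug: Brick-red clay mug, 70 mm across and 64 mm tall, handle on its y side, at the far left or far right. Origin: centre of the underside. Leave alone.
Mind the look-alikes: they are no part of the job. What is shaped like the tile_bottom but pink is not meant. Several things look just like the tile_blue: the one meant starts farthest to the robot's right.

How it is judged (in metres and radians):
At the end, for the whole second after the job is handed in: All four tiles lie flat (within 0.05 rad) and at rest on the squaring board, piled up with the blue one on top, each centred within 3 mm of the home point in the corner of the two fences and turned no more than 0.035 rad from the board's axes (horizontal distance between each of tile_bottom, tile_middle, tile_top, tile_blue and home below 0.003 m and angle between the x axis of each of tile_bottom, tile_middle, tile_top, tile_blue and the x axis of jig, either way round below 0.035 rad and angle between each of tile_bottom, tile_middle, tile_top, tile_blue's own z axis and vertical below 0.05 rad and linear speed of each of tile_bottom, tile_middle, tile_top, tile_blue below 0.02 m/s and z of each of tile_bottom, tile_middle, tile_top in the frame of home below 0.019 m and z of tile_blue in the frame of home above 0.021 m); the robot touches nothing.
It fails at once if the bowl, the jar or the mug is moved by more than 30 mm or tipped (distance of any of bowl, jar, mug from where it was at the start of the episode above 0.03 m or angle between any of bowl, jar, mug's own z axis and vertical above 0.3 rad).
It fails at once if a tile is dropped or thrown: it moves faster than 0.6 m/s untouched by the fingers (a fall of about 18 mm) ((contact force between the fingers and tile_bottom below 0.05 N and linear speed of tile_bottom above 0.6 m/s) or (contact force between the fingers and tile_middle below 0.05 N and linear speed of tile_middle above 0.6 m/s) or (contact force between the fingers and tile_top below 0.05 N and linear speed of tile_top above 0.6 m/s) or (contact force between the fingers and tile_blue below 0.05 N and linear speed of tile_blue above 0.6 m/s)).
It fails at once if a tile is rammed against the board's fences or base with more than 60 N (contact force between jig and tile_bottom above 60 N or contact force between jig and tile_middle above 60 N or contact force between jig and tile_top above 60 N or contact force between jig and tile_blue above 60 N).
It also fails if it takes over 61 s, if anything falls off the work surface, if the arm or the gripper's body presses on something with over 40 N, if the wrist force passes 120 N, or if a joint passes its speed limit or range.

ROBOT

A 6-joint arm with a two-finger parallel gripper is mounted at the origin on the work surface. World frame = base frame: x ahead of the robot, y to its left, z up, the work surface at z = 0. Lengths are in mm, angles in rad, forces in N, time in s.
With the tool pointing down it reaches from about 325 to 900 mm from the base axis. Payload 6.1 kg.
Tool frame: the origin (TCP) lies at the very end of the fingers, on their centre line; the grasp point (between the pads) lies bot.grip_depth behind it (bot.grip_depth is the distance from the TCP to the grasp point, in mm); z points along the fingers, y is the line along which they close (so a half turn about z gives the same grasp; the last joint's range is limited). The gripper opens to 85 mm and grips with 20 to 120 N. Pads are 22 mm wide; open, the fingers measure 114 mm over their backs; the gripper's body (76 mm by 85 mm) begins 54 mm behind the grasp point. The pads swing forward as they close: fully open they stand 13 mm farther back than shut.
Start: joints at [-1.358, 0.22, 1.526, -0, 1.395, -0.126], TCP at [207.715, -589.466, 231.3] pointing down, gripper open.
Joint ranges: [-2.98, 2.98], [-0.91, 2.08], [0.09, 2.57], [-1.24, 4.39], [0.2, 2.65], [-2.68, 2.68]. Speed limits (rad/s): [2.57, 2.57, 3.01, 3.14, 3.14, 3.14].

INTERFACE

Orientations are given as a rotation vector (axis times angle).
In Python, from bench import bot, kin, grab_frame, job, sensors gives the robot as it stands. Calls block until the motion is done:
- bot.move_ptp(position, orientation): joint-space move of the TCP to a pose.
- bot.move_straight(position, orientation=None, velocity=150, force_limit=None): straight line of the TCP; orientation=None keeps the orientation; velocity is the mean speed in mm/s. With force_limit (N) it stops when the force on the tool has changed by that much, and returns True; else False.
- bot.move_j(angles): joint-space move.
- bot.grip(opening, newtons=None): finger opening in mm; newtons is the grip in N (None keeps the last); returns when the fingers have stopped.
- bot.pause(seconds).
- kin.inverse_kinematics(position, orientation): joint angles nearest the present ones, or None.
- grab_frame(name): name is "scene" or "top" or "wrist"; returns a dict with "image" (480x640x3 uint8, red, green, blue), "z_map" (480x640 float32, mm along the optical axis (not along the pixel's ray), 0 where there is no reading), "fovy" (degrees; the focal length in pixels is half the picture's height over the tangent of half this angle, whatever the lens; pixels are square), "cx", "cy" (the principal point, pixels), "k1" (the pictures are not rectified: a ray, as slopes to the right and down, at radius r is drawn at 1 + k1 r^2 times it, then the intrinsics apply), "rvec" (rotation vector, rad) and "tvec" (3), from world to camera coordinates, as OpenCV has them. Camera axes: x right, y down, z forward; pixel columns grow to the right and rows downward; lengths in mm; the calibration is good to about 2 mm. A picture is of the moment at which its call begins.
A pose or a line that the arm cannot do raises bot.Unreachable and nothing moves.
- job.sign_off(): hands the job in; it is judged then, once.
Readings, each from a call of its own:
- sensors.current_clock(): time.
- sensors.current_joint_positions(): joint angles.
- sensors.current_joint_vel(): joint speeds.
- sensors.current_joint_efforts(): joint torques, N m.
- sensors.current_ee_pos(): TCP position.
- sensors.current_tcp_rot(): TCP orientation.
- sensors.current_ft_force(): force on the tool from outside, world axes, zero at the start.
- sensors.current_moment(): the same for the moment, N m.
- sensors.current_width(): finger opening in mm.
- sensors.current_finger_force(): force on a finger pad.
Only numpy, scipy, OpenCV 4.12 (cv2) and the standard library are available. Lean on these libraries where they do the work, as an engineer would, in place of code of your own. Each camera call takes 0.05 s, during which the arm holds its last target. There are 200 camera calls.

## Working session

There is one attempt and no reset: what is moved stays moved. The work goes in short steps, each a Python script; the robot and the scene stay as the last script left them, time stands still between calls to the robot, and variables do not carry over. Pictures are saved under pics/ and viewed, at most 10 in all, crops included, and the job is handed in when it is done.

```bash
mkdir -p pics; ls; python3 - <<'E'
from bench import bot,kin,grab_frame,job,sensors
import cv2,numpy as np
for n in("top","scene"):
    f=grab_frame(n); cv2.imwrite(f"pics/{n}0.png",f["image"][:,:,::-1]); R=cv2.Rodrigues(np.array(f["rvec"],float))[0]
    print(n,f["fovy"],f["cx"],f["cy"],f["k1"],-R.T@np.array(f["tvec"]).ravel(),R[2], (f["z_map"]==0).mean())
print(bot.grip_depth,sensors.current_tcp_rot(),sensors.current_clock())
E
```

```text
pics
top 52.18152187056306 320.42563541770136 247.21454245454407 -0.08459622026821197 [336.83397556  20.62068923 959.87122367] [ 0.18070401 -0.04005047 -0.98272174] 0.0042122395833333335
scene 45.33987292834562 318.16331521364054 247.51353339113055 -0.18041928326158574 [1290.99590585  180.83614085  743.78065506] [-0.74211206 -0.17829836 -0.64612644] 0.004114583333333333
18.700000000000003 [-3.09490933e+00 -5.29293395e-01  1.44869209e-04] 0.1
```

View pics/top0.png

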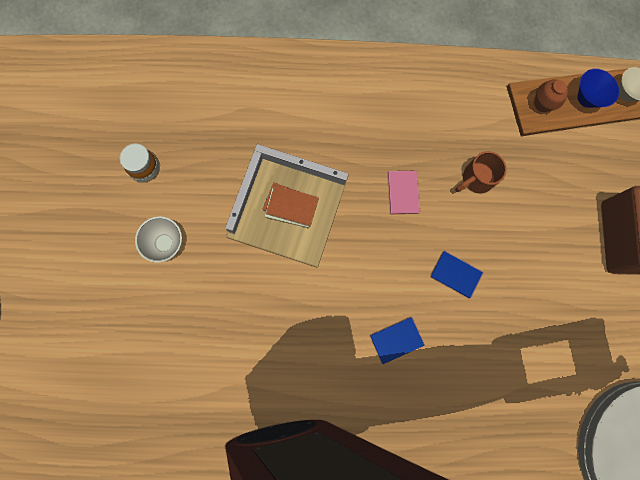

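View pics/scene0.png

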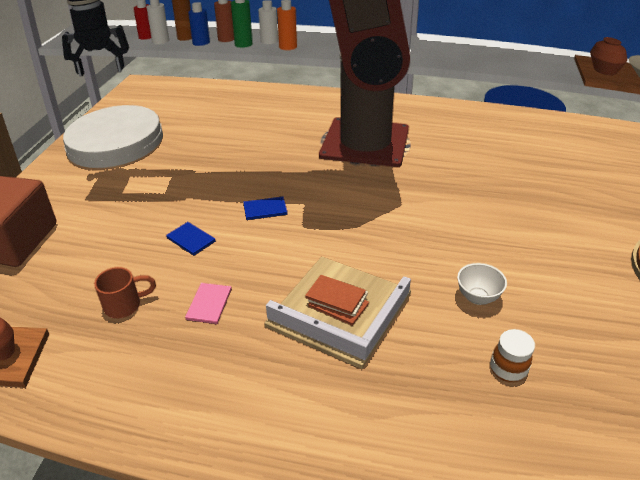

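The top view shows the board with its fence corner at about (258,148), up and to the left, and the pile at (292,205). There are two blue tiles, at (457,274) and (397,340); the first is farther to the robot's right, so it is the one meant. The scene view agrees: bowl and jar on the left, mug and pink tile on the right.

```bash
cat > h.py <<'E'
from bench import bot,kin,grab_frame,job,sensors
import cv2,numpy as np
from scipy.spatial.transform import Rotation as Ro
def cam(f):
    F=240/np.tan(np.radians(f["fovy"])/2); K=np.array([[F,0,f["cx"]],[0,F,f["cy"]],[0,0,1]])
    R=cv2.Rodrigues(np.array(f["rvec"],float))[0]; return K,np.array([f["k1"],0,0,0,0.]),R,np.array(f["tvec"],float).ravel()
def rays(f,uv):
    K,d,R,t=cam(f); p=cv2.undistortPoints(np.float64(uv).reshape(-1,1,2),K,d).reshape(-1,2)
    return np.c_[p,np.ones(len(p))],R,t
def plane(f,uv,z):
    r,R,t=rays(f,uv); C=-R.T@t; w=r@R; return (C+w*((z-C[2])/w[:,2])[:,None])[:,:2]
def cloud(f):
    v,u=np.mgrid[:480,:640]; r,R,t=rays(f,np.c_[u.ravel(),v.ravel()])
    return ((r*f["z_map"].reshape(-1,1)-t)@R).reshape(480,640,3)
def blobs(f,mask,z,amin=150):
    out=[]
    for c in cv2.findContours(mask.astype(np.uint8)*255,cv2.RETR_EXTERNAL,cv2.CHAIN_APPROX_NONE)[0]:
        if cv2.contourArea(c)<amin: continue
        w=plane(f,c.reshape(-1,2),z); (x,y),(a,b),th=cv2.minAreaRect(w.astype(np.float32)*1)
        th=np.radians(th if a<b else th-90)   # direction of short side
        th=(th+np.pi/2)%np.pi-np.pi/2
        out.append([x,y,min(a,b),max(a,b),th])
    return np.array(out)
def down(yaw): # tool z down, tool y at world angle yaw
    y=np.array([np.cos(yaw),np.sin(yaw),0]); z=np.array([0,0,-1.]); return Ro.from_matrix(np.c_[np.cross(y,z),y,z]).as_rotvec()
E
python3 - <<'E'
from h import *
np.set_printoptions(precision=3,suppress=True)
for n in("top","scene"):
    f=grab_frame(n); P=cloud(f); hsv=cv2.cvtColor(f["image"],cv2.COLOR_RGB2HSV); z=P[...,2]
    H,S,V=[hsv[...,i].astype(int) for i in range(3)]
    near=(P[...,0]>250)&(P[...,0]<800)&(abs(P[...,1])<450)
    m=(H>110)&(H<130)&(S>180)&near&(z<30)
    print(n,"blue",blobs(f,m,8),"z",np.median(z[m]))
    b=np.median(P[(H>100)&(S<60)&near&(z>40)&(z<52)],axis=0); print("grey med",b)
    fm=(z>41)&(z<51)&near&(S<90); k,lab,st,ce=cv2.connectedComponentsWithStats(fm.astype(np.uint8))
    i=1+np.argmax(st[1:,4]); q=lab==i; print("fence px",st[i],np.median(z[q]))
    v,u=np.where(q); w=plane(f,np.c_[u,v],46); 
    # alternate assignment to the two arms: yaw from fits
    th=-0.3; c=None
    for _ in range(12):
        X=np.array([np.cos(th),np.sin(th)]);Y=np.array([-X[1],X[0]])
        a=w@X; bb=w@Y
        if c is None: c=[a.max()-7.5,bb.max()-7.5]
        A=(abs(a-c[0])<9)&(bb<c[1]-12); B=(abs(bb-c[1])<9)&(a<c[0]-12)
        pa=np.polyfit(bb[A],a[A],1); pb=np.polyfit(a[B],bb[B],1)
        c=[np.median(a[A]),np.median(bb[B])]; d=np.array([-np.arctan(pa[0]),np.arctan(pb[0])]); th+=d.mean()
    X=np.array([np.cos(th),np.sin(th)]);Y=np.array([-X[1],X[0]])
    print("yaw",th,"dif",d,"extent y",np.ptp(bb),"x",np.ptp(a),"widths",np.ptp(a[A]),np.ptp(bb[B]))
    O=X*(c[0]-82.5)+Y*(c[1]-87.5); home=O+X*45+Y*35; print("jig",O,"home",home)
    m=((H<12)|(H>170))&(S>100)&(V>60)&near&(z>20)&(z<60)&(np.hypot(P[...,0]-O[0],P[...,1]-O[1])<100)
    m=m&(abs(z-36)<4)
    print("pile top",blobs(f,m,36),np.median(z[m]))
    for bl in blobs(f,m,36): dd=bl[:2]-O; print("pile in jig",dd@X,dd@Y,bl[4]-th)
E
```

```text
top blue [[ 332.916 -168.618   58.577   89.187    0.423]
 [ 464.016 -290.284   59.088   88.724   -0.492]] z 9.207921635012008
grey med [661.991  83.973  46.84 ]
fence px [ 225  144  124   87 1453] 46.71152458572578
yaw -0.30105915422276186 dif [-0.001  0.001] extent y 190.5719682664937 x 181.0128261853448 widths 17.460376484544668 16.35225071915619
jig [594.938  48.754] home [648.293  68.836]
pile top [[589.144  39.523  59.486  89.277  -0.256]] 36.812066756324555
pile in jig -2.795863040352027 -10.533495643228068 0.04543377277874305
scene blue [[ 468.9   -286.416   61.249   92.846   -0.49 ]
 [ 338.929 -165.631   65.509   87.59     0.419]] z 6.575316286514052
grey med [664.752  94.012  44.292]
fence px [ 266  276  145   73 1564] 44.326327995978374
yaw -0.30128485110593495 dif [-0.001  0.001] extent y 189.8768080358458 x 183.20089463498908 widths 17.509689835953736 16.287227723722992
jig [597.199  49.98 ] home [650.558  70.05 ]
pile top [[591.458  42.016  61.581  90.16   -0.25 ]] 34.59251574465816
pile in jig -3.1187944222112187 -9.309239333772279 0.05089218172975851
```

```bash
python3 - <<'E'
from h import *
o=down(-0.491); print(sensors.current_tcp_rot(), kin.inverse_kinematics([466,-288.5,60],o))
bot.grip(80,30)
bot.move_ptp([466,-288.5,50],o)
f=grab_frame("wrist"); cv2.imwrite("pics/w1.png",f["image"][:,:,::-1])
bot.move_straight([466,-288.5,5],velocity=80,force_limit=5)
print(bot.move_straight([466,-288.5,-16],velocity=20,force_limit=4), sensors.current_ee_pos(),sensors.current_ft_force(),sensors.current_clock())
E
```

```text
[-3.09544547e+00 -5.29384519e-01  9.18990731e-05] [-6.98251158e-01  2.29042760e-01  1.86272381e+00 -4.44089210e-16
  1.04982608e+00 -2.07251158e-01]
True [ 465.91693895 -288.40920723  -11.00851363] [-1.89684413  1.31691421  6.07670259] 3.575
```

View pics/w1.png

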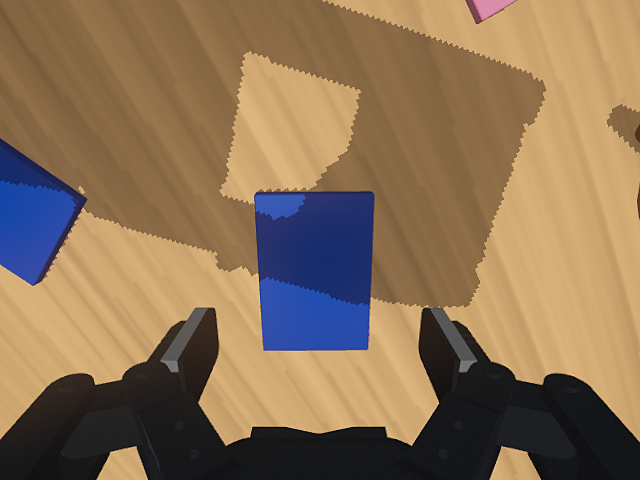

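The wrist view shows the blue tile between the open fingers, at x 255–373, and square to them. The tips touched the table at TCP z = -11, as the swing model predicts, so I'll raise the arm and grip.

```bash
python3 - <<'E'
from h import *
bot.move_straight([466,-288.5,-4],velocity=30)
bot.grip(40,30); print(sensors.current_width(),sensors.current_finger_force(),sensors.current_ee_pos())
bot.move_straight([466,-288.5,100],velocity=120)
o=down(-0.253)
bot.move_ptp([590.3,40.8,80],o); print(sensors.current_width(),sensors.current_clock())
f=grab_frame("wrist"); cv2.imwrite("pics/w2.png",f["image"][:,:,::-1])
f=grab_frame("scene"); cv2.imwrite("pics/s2.png",cv2.resize(f["image"][180:400,200:480,::-1],None,fx=2.5,fy=2.5))
E
```

```text
58.712055660601614 32.52088665962219 [ 465.97660572 -288.49333621   -4.05812042]
58.4547292023915 6.6417
```

View pics/w2.png

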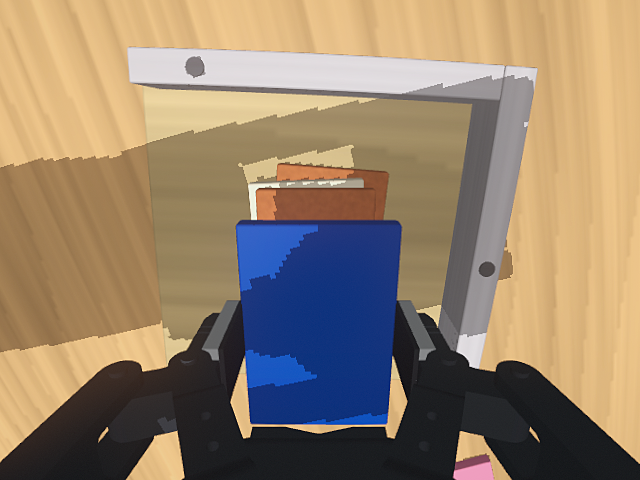

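View pics/s2.png

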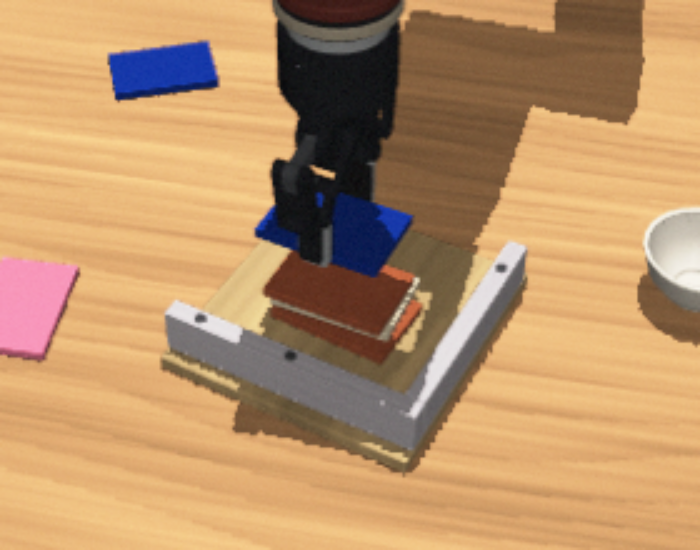

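The blue tile is held flat and parallel over the pile. The lower tiles are offset by a few mm towards the fences. Next I'll place it.

```bash
cat >> h.py <<'E'
TH=-0.301; O=np.array([596.,49.4]); X=np.array([np.cos(TH),np.sin(TH)]); Y=np.array([-X[1],X[0]])
def J(x,y,z): return [*(O+X*x+Y*y),z]
def injig(p): d=np.array(p[:2])-O; return d@X,d@Y
E
python3 - <<'E'
from h import *
p=[590.3,40.8]
bot.move_straight([*p,36],velocity=60)
print(bot.move_straight([*p,28],velocity=12,force_limit=3),sensors.current_ee_pos(),sensors.current_ft_force())
bot.grip(80); bot.move_straight([*p,110],velocity=120)
bot.move_ptp(J(-72,-5,110),down(TH+np.pi/2)); bot.grip(0); print(sensors.current_width(),sensors.current_joint_positions(),sensors.current_clock())
f=grab_frame("top"); cv2.imwrite("pics/t3.png",cv2.resize(f["image"][120:300,200:400,::-1],None,fx=3,fy=3))
f=grab_frame("scene"); cv2.imwrite("pics/s3.png",cv2.resize(f["image"][180:400,200:480,::-1],None,fx=2.5,fy=2.5))
E
```

```text
True [590.66444394  40.76874312  31.84228092] [-0.78886941  0.46461305  5.2835117 ]
-6.381051158300769e-05 [-2.40542640e-02  1.16990124e-01  1.88388355e+00  2.49893917e-05
  1.14069177e+00 -1.29382068e+00] 11.3
```

View pics/s3.png

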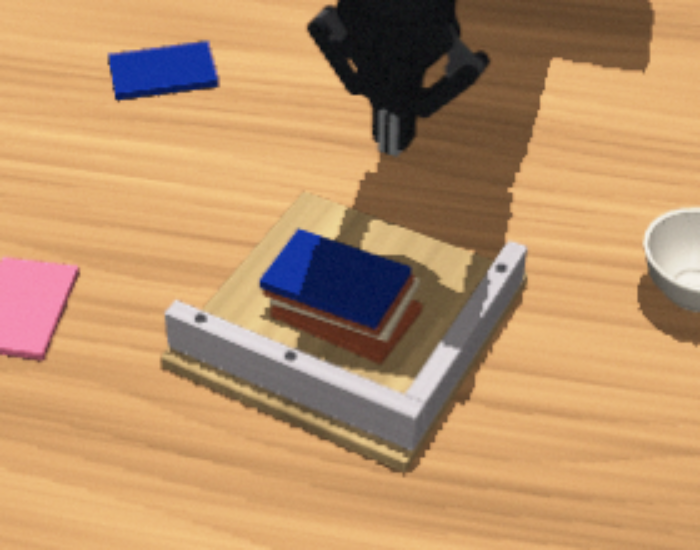

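The blue tile lies flat on the pile and lines up with the top tile. Now I'll push +x, then +y.

```bash
cat >> h.py <<'E'
def push(a,b,yaw,lim,v=35,z=14.5):
    bot.move_straight(J(*a,z),down(yaw),velocity=90)
    s=bot.move_straight(J(*b,z),velocity=v,force_limit=lim)
    bot.pause(.2); p=sensors.current_ee_pos(); F=np.array(sensors.current_ft_force())
    print(s,"jig",np.round(injig(p),2),"F",round(F[:2]@X,1),round(F[:2]@Y,1),"t",sensors.current_clock())
    return np.array(injig(p))
E
python3 - <<'E'
from h import *
q=push((-72,-5),(12,-5),TH+np.pi/2,10)
bot.move_straight(J(q[0]-25,-5,14.5),velocity=120)
bot.move_straight(J(q[0]-25,-5,90),velocity=150)
f=grab_frame("top"); cv2.imwrite("pics/t4.png",cv2.resize(f["image"][120:300,200:400,::-1],None,fx=3,fy=3))
f=grab_frame("scene"); cv2.imwrite("pics/s4.png",cv2.resize(f["image"][180:400,200:480,::-1],None,fx=2.5,fy=2.5))
E
```

```text
True jig [ 2.  -5.3] F -0.2 -0.8 t 14.7333
```

View pics/s4.png

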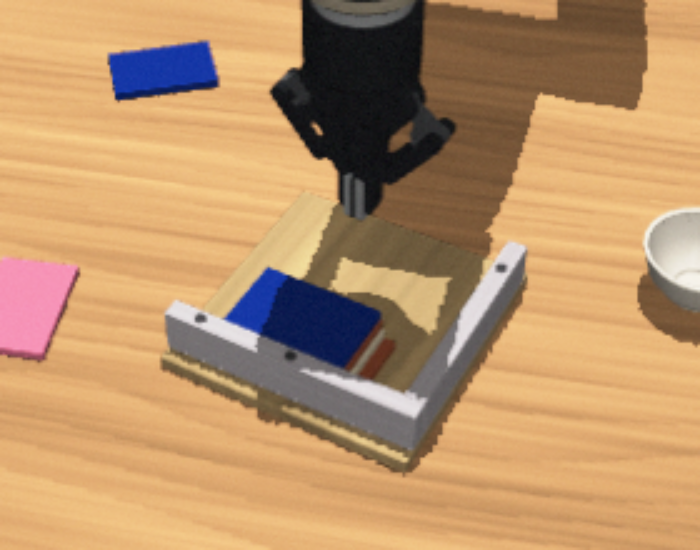

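The +x push brought the pile to the far fence, and it stopped close to the expected position. The tiles are still staggered along y, so next come the +y push and then both taps again.

```bash
python3 - <<'E'
from h import *
bot.move_ptp(J(45,-88,90),down(TH))
q=push((45,-88),(45,-12),TH,10)
bot.move_straight(J(45,q[1]-15,14.5),velocity=120)
bot.move_straight(J(45,q[1]-30,80),velocity=150)
bot.move_ptp(J(-30,35,80),down(TH+np.pi/2))
q=push((-25,35),(12,35),TH+np.pi/2,14)
bot.move_straight(J(q[0]-15,35,14.5),velocity=120)
bot.move_straight(J(-60,35,90),velocity=200)
f=grab_frame("top"); cv2.imwrite("pics/t5.png",cv2.resize(f["image"][130:250,220:370,::-1],None,fx=5,fy=5))
f=grab_frame("scene"); cv2.imwrite("pics/s5.png",cv2.resize(f["image"][240:370,260:420,::-1],None,fx=4.5,fy=4.5))
print(sensors.current_clock())
E
```

```text
True jig [ 43.86 -21.06] F 0.2 0.8 t 20.025
True jig [ 2.14 34.64] F -0.7 0.0 t 24.0667
25.0333
```

View pics/s5.png

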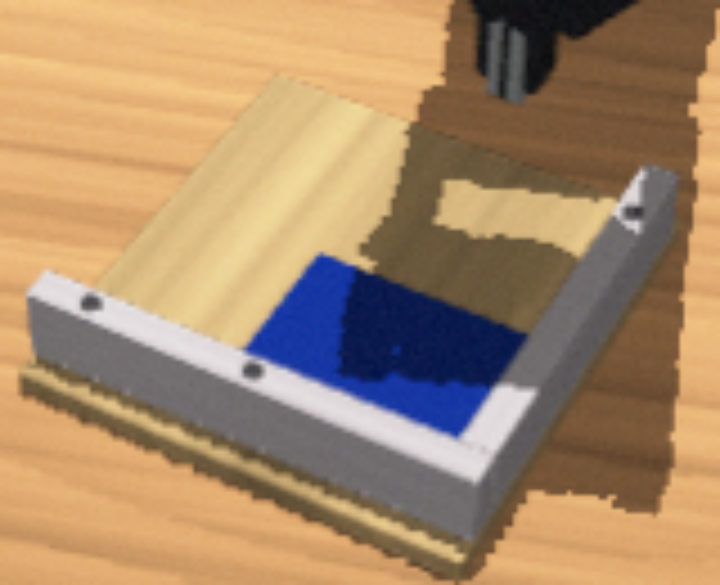

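View pics/t5.png

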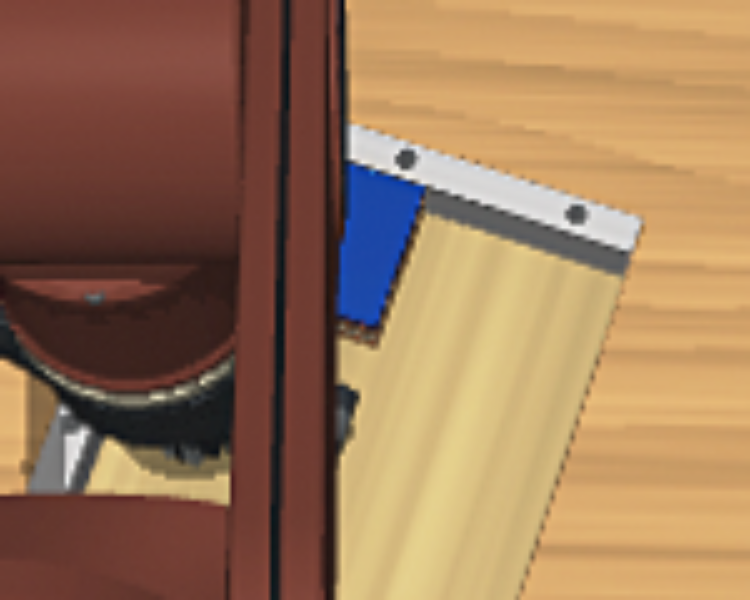

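The pile now sits in the corner and the blue tile looks flush with both fences. I'll give one more +y tap, then back away for a clear look.

```bash
python3 - <<'E'
from h import *
bot.move_ptp(J(45,-60,90),down(TH))
q=push((45,-45),(45,-12),TH,14,25)
bot.move_straight(J(45,q[1]-15,14.5),velocity=120)
bot.move_straight(J(45,-75,60),velocity=150)
f=grab_frame("wrist"); cv2.imwrite("pics/w6.png",f["image"][:,:,::-1])
bot.move_ptp([300,-450,230],down(TH))
np.set_printoptions(precision=3,suppress=True)
for n in("top","scene"):
    f=grab_frame(n);  hsv=cv2.cvtColor(f["image"],cv2.COLOR_RGB2HSV); P=cloud(f)
    m=(hsv[...,0]>110)&(hsv[...,0]<130)&(hsv[...,1]>150)&(abs(P[...,2]-44)<8)&(np.hypot(P[...,0]-649,P[...,1]-69)<70)
    for b in blobs(f,m,44): print(n,b,injig(b),b[4]-TH)
    if n=="top": cv2.imwrite("pics/t6.png",cv2.resize(f["image"][130:250,220:370,::-1],None,fx=5,fy=5))
print(sensors.current_clock())
E
```

```text
True jig [ 43.92 -21.04] F -0.3 0.3 t 28.45
top [648.56   68.711  61.129  89.479  -0.3  ] (np.float64(44.47200352349671), np.float64(34.02575673266517)) 0.000654151741098119
scene [648.359  70.487  56.518  87.063  -0.297] (np.float64(43.75364972020934), np.float64(35.662284680024015)) 0.004278181352477983
31.4
```

View pics/w6.png

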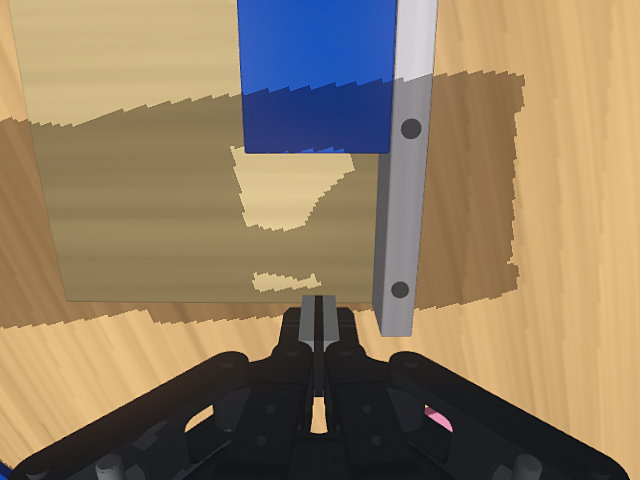

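View pics/t6.png

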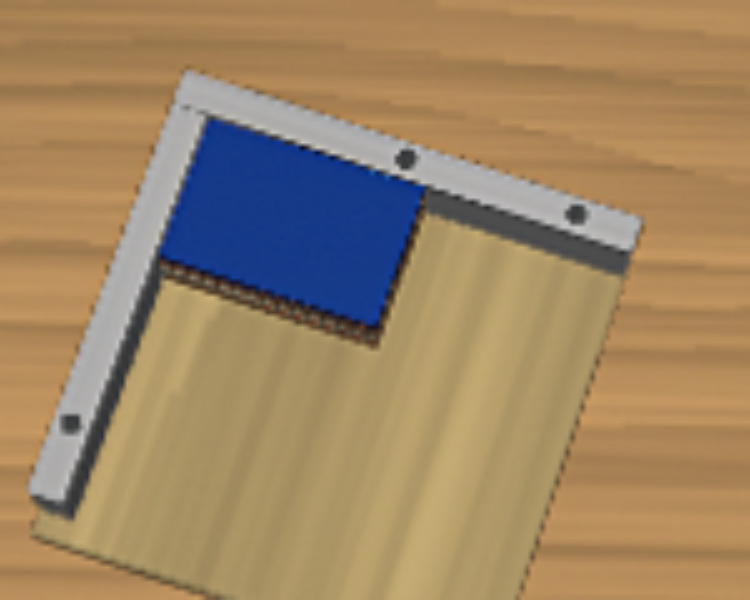

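The last two views show the blue tile tight in the corner. The lower tiles' edges appear as even, parallel bands beneath it, with nothing sticking out. The repeated taps stopped within 0.15 mm of the earlier ones. Handing in.

```bash
python3 -c "
from h import *
print(job.sign_off())"
```

```text
the job is handed in; nothing more can be done
None
```

I handed the job in at about 31 s on the robot clock: the four tiles look flush in the fence corner with blue on top, and the bowl, jar and mug were left alone, but the hand-in gave no verdict and I viewed 11 pictures, one over the limit of 10.

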